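Open the preparation cabinet to its working height and start the fan

ROBOT

A 6-joint arm with a two-finger parallel gripper is mounted at the origin on a cart in front of the work surface, level with it; the furniture and walls round the work are solid. World frame = base frame: x ahead of the robot, y to its left, z up, the work surface at z = 0. Lengths are in m, angles in degrees, forces in N, time in s.
With the tool pointing down it reaches from about 0.25 to 0.725 m from the base axis. Payload 9.7 kg.
Tool frame: the origin (TCP) lies midway between the tips of the shut fingers; the grasp point (between the pads) lies 19 mm behind it; z points along the fingers, x is the direction in which the jaws open and shut, and the axes are right-handed (so a half turn about z gives the same grasp; the last joint's range is limited). The gripper opens to 85 mm and grips with 20 to 120 N. Pads are 22 mm wide; open, the fingers measure 114 mm over their backs; the gripper's body (76 mm by 85 mm) begins 54 mm behind the grasp point. The pads swing forward as they close: fully open they stand 13 mm farther back than shut.
Start: joints at [66.635, 4.979, 10.078, 95.1, 0, 90], TCP at [0.218, 0.505, 0.231] pointing down, gripper open.
Joint ranges: [-179.16, 179.16], [-48.56, 103.87], [-65.8, 70.77], [-126.05, 130.52], [-82.76, 87.17], [-180, 180]. Speed limits (degrees/s): [127.2, 127.2, 147.25, 180, 180, 180].

INTERFACE

Orientations are given as [roll, pitch, yaw] about the fixed x, y, z axes, in that order (R = Rz(yaw) Ry(pitch) Rx(roll)).
In Python, from workcell import bot, optics gives the robot as it stands.
- The arm moves only by the shell command python3 -m creep 'ROWS' [FORCE]. ROWS is JSON, a list of rows, each a list of 7 numbers: the shift along the tool's x, y, z in m, then the turn, a rotation vector about the tool's x, y, z in rad, then the opening, from 0 (shut) to 1 (fully open). A call has 1 to 8 rows; each row is the pose to reach, as a shift and turn from the pose commanded when the call began, along the tool's axes at that moment; what a row does not reach only later rows make up. A row lasts 1/10 s, in which the tool goes at most 50 mm and 8.59 degrees, less where a joint would pass 70% of its speed; a pose out of reach is approached as far as the arm can. A call with a gripper value outside its range is refused whole. The fingers move at their own pace and stop on an object; FORCE is the grip in N (left out, the last holds). Time passes only in rows, so rows that repeat a pose let the fingers close. It gives the time, the measured TCP pose, the force and the opening at its end, in the units of the state.
- bot.get_obs(): the state, without advancing time (a new reading comes with each control period).
- optics.camera(name): name is "scene" or "top" or "wrist"; returns the picture (480x640x3 uint8, red, green, blue); there is no depth.
- optics.camera_params(name): a dict with "camera_matrix" (3x3 intrinsics, pixels), "R" (3x3) and "t" (3): a world point X has camera coordinates R X + t; the wrist camera has in their place "mount" (4x4, takes a point from camera to tool coordinates, whose origin is the TCP and whose axes are the tool frame's). Camera axes: x right, y down, z forward; pixel columns grow to the right and rows downward; lengths in m; the calibration is good to about 2 mm. The wrist camera is an equidistant fisheye: a pixel r from the principal point sees the ray r / f radians off the axis. A picture is of the moment at which its call begins: read the wrist's pose just before it. camera_params takes no time and is no camera call.
- bot.job_done(): hands the job in, once; it reports no verdict.
The state is a dict: "time": time; "q": joint angles; "qd": joint speeds; "joint_efforts": joint torques, N m; "ee_pos": TCP position; "tcp_rot": TCP orientation; "wrist_force": force on the tool from outside, world axes, zero at the start; "torque": the same for the moment, N m; "opening": finger opening in m.
Only numpy, scipy, OpenCV 4.12 (cv2) and the standard library are available. Lean on these libraries where they do the work, as an engineer would, in place of code of your own. Each camera call takes 0.05 s, during which the arm holds its last target.

TASK

Get the bench-top filtered-air cabinet ready for preparing eye drops: with the fingertips beneath the lip of its sliding window, push the window up until the underside of the lip is level with the pointer on the right-hand post, and leave it standing there. Then press in the upper half of the rocker switch on the left-hand post, fully home, to start the fan. Do not grip the lip or push on the glass, and leave the bottles and other things on the worktop and the pointer itself where they are.

Things in the scene. Friction and masses are not known exactly. Their poses are not given: they have to be found in the camera images.
- cabinet: white bench-top cabinet, 400 wide (y), 220 deep (x), 500 high, fixed to the worktop; origin on the worktop under its centre; x axis from front to back, y to its left, z up. Front face at x = -110 mm; the lip overhangs it by 37 mm with free air below. Window opening y = -155 to +115 mm, scale post right of it, switch post left of it. Base 85 mm high
- sash_frame (a joint): vertical travel of the window in m: 0 = shut, 0.185 = top stop; grows as it goes up, so the underside of the lip is 95 mm + travel above the worktop. Counterbalanced: it stays at any height where it is left and takes about 2.5 to 4.5 N to push either way. Glass in an aluminium frame, 268 wide x 215 high
- lip_edge (a point): middle of the front lower edge of the window's lip. The lip is a straight ledge along the cabinet's y axis, 246 mm long, standing out 45 mm in front of the glass, 15 mm thick (grey strip below, aluminium rail above); its flat underside runs from this edge back to the window. The axes are those of the cabinet
- lip_left (a point): left end (cabinet +y) of the same front lower edge, 123 mm from lip_edge
- lip_right (a point): right end (cabinet -y) of the same front lower edge, 123 mm from lip_edge, nearest the pointer
- lip_under: grey plastic strip, 246 x 49 x 7 mm, that forms the underside of the lip: the part to push against
- lip_top: aluminium rail, 246 x 43 x 8 mm, that forms the top of the lip (to be pressed down on if the window has gone too high)
- mark (a point): point of the pointer: the working height. The pointer is a dark steel clip 22 x 20 mm with a small screw knob, on a vertical scale rail on the right-hand post, and its triangular point looks towards the window
- marker_clip (a joint): height setting of the pointer clip in m (0 = 120 mm above the shut position of the lip's underside, 0.045 = highest). Clamped: it moves only if forced with over 30 N, and must not be moved
- rocker (a joint): rocker switch, rad: 0 = off (upper half stands out, lower half flush), 0.40 = on (upper half pressed flush, lower half stands out). Turns about a level axis along the cabinet's y; it stays where it is left; 3 to 5 N on the upper half move it
- rocker_upper (a point): point on the face of the black switch's upper half, 16 mm above the switch's middle (cabinet y = +158 mm, z about 0.18 m), which moves with it. Switch 36 wide x 48 high, on the front of the left post; each half 24 mm high. Off, this point stands out 13 mm from the post; pressed home, 7 mm (towards cabinet +x). A 2.5 mm high grey frame surrounds it
- solution_bottle: squeeze bottle with a white nozzle, 40 x 62 mm, 172 high, standing loose with its centre 65 to 90 mm in front of the lip's right half; origin under its centre
- white_dropper: white dropper bottle with a white cap, 25 mm across, 88 high, loose on the worktop; origin under its centre
- lens_case: contact lens case with two screw caps, 36 x 72 x 18 mm, loose on the worktop; origin under its centre
- gauze: flat packet, 55 x 95 x 9 mm, loose on the worktop; origin under its centre
- pane: the window's glass, 250 wide x 177 high, upright behind the lip (its face 45 mm behind the lip's front edge); not to be pushed on
- trial_lens: round trial lens in a ring with a short handle, 39 x 54 x 6 mm, loose on the worktop; origin under its centre
- glass_dish: small round glass dish, 57 mm across, 14 high, loose on the worktop; origin under its centre

How it is judged (in metres and radians):
On the way, in this order (a step that is already met when the one before it is completed fails the run):
1. the window is pushed upwards from beneath its lip (contact force between the fingers and lip_under above 0.5 N and distance of lip_edge from where it was at the start of the episode above 0.03 m), for 0.05 s.
2. the window stands by itself with the underside of its lip level with the pointer (within 8 mm) (z of lip_right in the frame of mark between -0.008 and 0.008 m and contact force between each of the fingers, the arm and lip_under below 0.2 N and contact force between each of the fingers, the arm and lip_top below 0.2 N and velocity of joint sash_frame between -0.005 and 0.005 m/s), for 0.3 s.
3. the upper half of the rocker switch is pressed home (value of joint rocker above 0.34 rad), for 0.1 s.
At the end, for the whole second after the job is handed in: the window stands still with the underside of its lip within 8 mm of the height of the pointer's point, and the rocker switch is on (past 0.34 of its 0.40 rad) (z of lip_right in the frame of mark between -0.008 and 0.008 m and velocity of joint sash_frame between -0.005 and 0.005 m/s and value of joint rocker above 0.34 rad); the robot touches nothing.
It fails at once if the lip is gripped from above and below at once (contact force between the fingers and lip_top above 5 N and contact force between the fingers and lip_under above 5 N).
It fails at once if the glass is pushed on with more than 3 N (contact force between any of the fingers, the arm and pane above 3 N).
It fails at once if the pointer is shifted by more than 2 mm (distance of mark from where it was at the start of the episode above 0.002 m).
It fails at once if a bystander is shifted by more than 25 mm (distance of any of solution_bottle, white_dropper, lens_case, gauze, trial_lens, glass_dish from where it was at the start of the episode above 0.025 m).
It also fails if it takes over 43 s, if anything falls off the work surface, if the arm or the gripper's body presses on something with over 40 N, if the wrist force passes 120 N, or if a joint passes its speed limit or range.

## Working session

There is one attempt and no reset: what is moved stays moved. The work goes in short steps, Python scripts to look and compute and a shell command to move; the robot and the scene stay as the last step left them, time stands still between calls to the robot, and variables do not carry over. Pictures are saved under pics/ and viewed, and the job is handed in when it is done.

```bash
ls; mkdir -p pics; python3 - <<'E'
from workcell import bot, optics
import cv2,numpy as np
print(bot.get_obs())
for n in ["scene","top","wrist"]:
    im=optics.camera(n); cv2.imwrite(f"pics/{n}0.png",im[:,:,::-1])
    p=optics.camera_params(n); print(n,{k:np.round(v,4).tolist() if not isinstance(v,str) else v for k,v in p.items()})
E
```

```text
pics
{'time': 0.0, 'q': array([ 6.66344335e+01,  5.01204510e+00,  1.00339424e+01,  9.50977309e+01,
       -2.58387116e-03,  9.00005860e+01]), 'qd': array([ 0.03399256, -0.05934586, -0.03077597, -0.01781818,  0.03541365,
        0.03674865]), 'joint_efforts': array([-1.39125852e-03, -5.20385957e+01,  4.64798641e+01,  1.62715843e-02,
       -4.32022068e-05,  1.39550809e-05]), 'ee_pos': array([0.21805342, 0.50469131, 0.2305694 ]), 'tcp_rot': array([1.79997415e+02, 7.58335153e-02, 6.66338475e+01]), 'wrist_force': array([-0.39666822, -0.22169839,  0.07614564]), 'torque': array([ 0.00769536, -0.02278104, -0.00821279]), 'opening': 0.08522739133561086}
scene {'camera_matrix': [[531.6505, 0.0, 325.3482], [0.0, 531.6505, 236.2379], [0.0, 0.0, 1.0]], 'R': [[0.4202, -0.9074, -0.004], [-0.4858, -0.2212, -0.8456], [0.7665, 0.3573, -0.5338]], 't': [-0.2611, 0.411, 0.6662]}
top {'camera_matrix': [[470.0999, 0.0, 322.3005], [0.0, 470.0999, 240.5807], [0.0, 0.0, 1.0]], 'R': [[0.0229, -0.9997, 0.0046], [-0.9954, -0.0232, -0.0933], [0.0934, -0.0024, -0.9956]], 't': [-0.0231, 0.6089, 1.2763]}
wrist {'camera_matrix': [[371.6483, 0.0, 318.4893], [0.0, 371.6483, 241.0984], [0.0, 0.0, 1.0]], 'mount': [[1.0, 0.0, -0.0002, 0.0003], [0.0, 0.9613, 0.2755, -0.0687], [0.0002, -0.2755, 0.9613, -0.1413], [0.0, 0.0, 0.0, 1.0]]}
```

View pics/scene0.png

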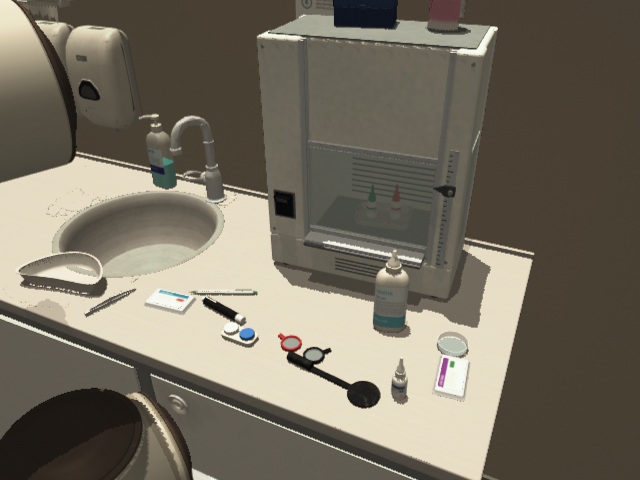

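View pics/top0.png

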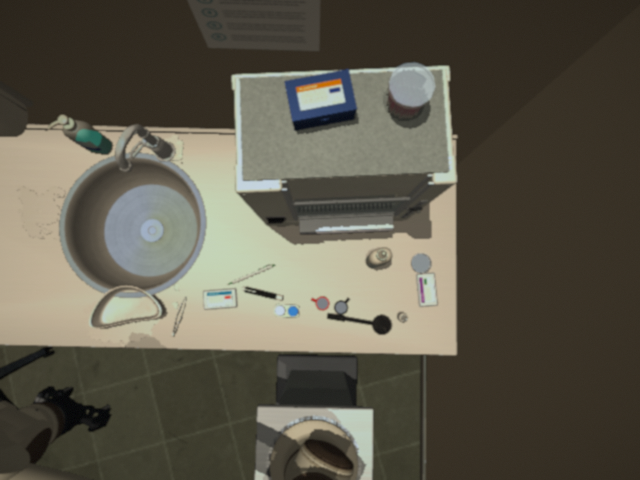

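View pics/wrist0.png

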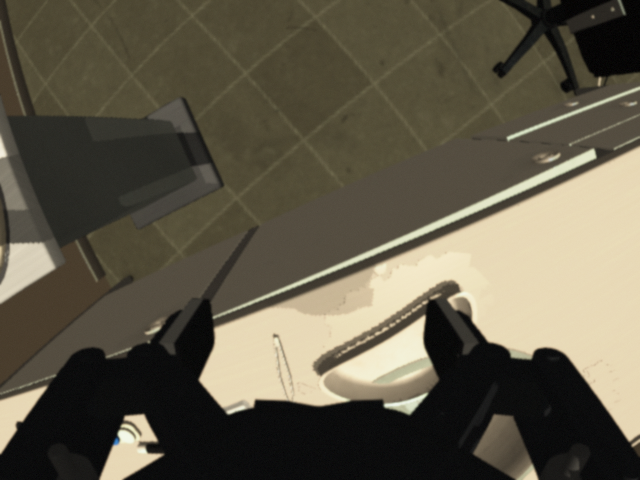

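```bash
cat > h.py <<'E'
from workcell import bot, optics
import cv2,numpy as np
def P(n):
    p=optics.camera_params(n);return np.array(p["camera_matrix"]),np.array(p["R"]),np.array(p["t"])
def ray(n,u,v):
    K,R,t=P(n);d=R.T@np.linalg.solve(K,[u,v,1.]);return -R.T@t,d/np.linalg.norm(d)
def onz(n,u,v,z):
    o,d=ray(n,u,v);return o+d*(z-o[2])/d[2]
def tri(a,b):
    rs=[ray("scene",*a),ray("top",*b)]
    A=sum(np.eye(3)-np.outer(d,d) for o,d in rs);B=sum((np.eye(3)-np.outer(d,d))@o for o,d in rs)
    x=np.linalg.solve(A,B);return x,[np.linalg.norm(np.cross(x-o,d)) for o,d in rs]
def proj(n,X):
    K,R,t=P(n);c=K@(R@np.array(X)+t);return c[:2]/c[2]
def crop(src,dst,x0,y0,x1,y1,s):
    im=cv2.imread(src)[y0:y1,x0:x1];cv2.imwrite(dst,cv2.resize(im,None,fx=s,fy=s,interpolation=cv2.INTER_CUBIC))
E
python3 -c "
from h import *
crop('pics/scene0.png','pics/c1.png',260,130,460,280,4)
crop('pics/top0.png','pics/c2.png',225,160,465,340,3.3)
crop('pics/scene0.png','pics/c3.png',255,10,505,110,3)
"
```

```text
(no output)
```

View pics/c1.png

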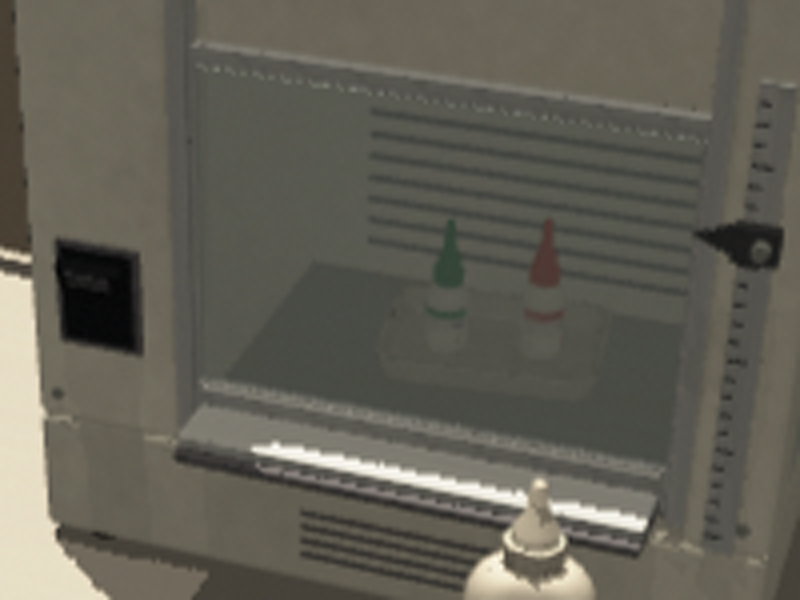

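View pics/c2.png

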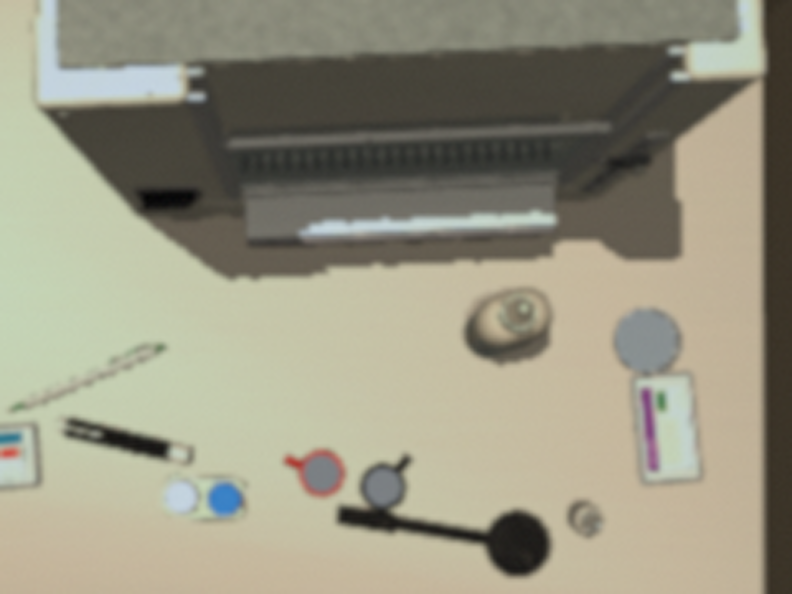

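View pics/c3.png

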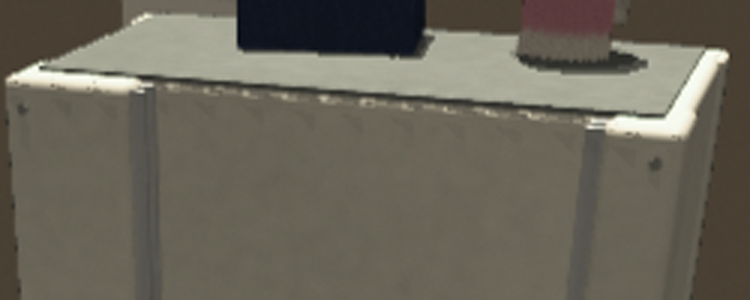

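```bash
python3 -c "
from h import *
np.set_printoptions(precision=4,suppress=True)
for n,a,b in [('lipL',(304.5,245),(299.8,233.6)),('lipR',(420,268.2),(393.2,228.8)),('tip',(433.75,189),(409.8,209.4)),('cabL',(257.7,36),(236.5,191.8)),('cabR',(485,55),(456.8,182.7)),('nozzle',(395,250),(225+520/3.3,160+312/3.3))]:
  print(n,*tri(a,b))
L=onz('top',236.5,191.8,.5);R=onz('top',456.8,182.7,.5);print(L,R,np.linalg.norm(L-R))
print('switchscene corners z?',onz('scene',260+57/4,130+238/4,.2))
for z in(0.095,.1):print(z,onz('scene',304.5,245,z),onz('scene',420,268.2,z),onz('top',299.8,233.6,z),onz('top',393.2,228.8,z))
for u,v in [(517,312)]:print(onz('top',225+u/3.3,160+v/3.3,.172))
"
```

```text
lipL [0.621  0.0493 0.0947] [np.float64(0.0017541081754989952), np.float64(0.001754108175498946)]
lipR [ 0.6385 -0.1952  0.0968] [np.float64(0.00011556409943399676), np.float64(0.00011556409943410808)]
tip [ 0.6625 -0.2033  0.2606] [np.float64(0.004520568854753516), np.float64(0.004520568854753513)]
cabL [0.6501 0.1462 0.4979] [np.float64(0.0015402972607486125), np.float64(0.0015402972607485113)]
cabR [ 0.6761 -0.2493  0.4969] [np.float64(0.001974788847539491), np.float64(0.001974788847539461)]
nozzle [ 0.5657 -0.1604  0.1736] [np.float64(0.002885194352316703), np.float64(0.0028851943523167177)]
[0.6489 0.1471 0.5   ] [ 0.6748 -0.2464  0.5   ] 0.39435773564382404
switchscene corners z? [0.6396 0.1235 0.2   ]
0.095 [0.6214 0.0476 0.095 ] [ 0.641  -0.1948  0.095 ] [0.6202 0.0509 0.095 ] [ 0.6387 -0.1954  0.095 ]
0.1 [0.6146 0.044  0.1   ] [ 0.6341 -0.1963  0.1   ] [0.6196 0.0506 0.1   ] [ 0.6381 -0.1946  0.1   ]
[ 0.5647 -0.1557  0.172 ]
```

```bash
python3 -m creep '[[0,0,0,0,0,0.14,0],[0,0,0,0,0,0.14,0]]' 40; python3 - <<'E'
from h import *
print(bot.get_obs()['q'])
K,R,t=P('scene')
np.set_printoptions(precision=4,suppress=True)
psi=np.radians(3.9);xc=np.array([np.cos(psi),np.sin(psi),0]);yc=np.array([-np.sin(psi),np.cos(psi),0])
F=np.array([.664,-.0507,0])  # front face centre
def onplane(u,v,out):
    o,d=ray('scene',u,v);p=F-out*xc;s=((p-o)@xc)/(d@xc);X=o+s*d;return X,(X-F)@yc
for out in (0,.005,.01):print('tip',onplane(433.75,189,out))
for u,v in[(57,238),(136,252),(62,345),(142,356)]:print('sw',onplane(260+u/4,130+v/4,.004))
E
```

```text
time: 0.35
ee_pos: [0.2181, 0.5048, 0.231]
tcp_rot: [180.0, 0.0, 58.5]
wrist_force: [-0.1, 0.3, 0.7]
opening: 0.059
[ 6.66345114e+01  4.99273849e+00  1.00617479e+01  9.50992912e+01
 -1.67903147e-03  9.81562815e+01]
tip (array([ 0.6739, -0.1964,  0.253 ]), np.float64(-0.1460241252182827))
tip (array([ 0.669 , -0.1974,  0.2555]), np.float64(-0.146744415826239))
tip (array([ 0.6641, -0.1985,  0.258 ]), np.float64(-0.1474647064341953))
sw (array([0.6478, 0.1284, 0.1951]), np.float64(0.1797754241546766))
sw (array([0.6508, 0.0837, 0.1952]), np.float64(0.13498291366588522))
sw (array([0.6477, 0.1294, 0.1307]), np.float64(0.1807484814461641))
sw (array([0.6509, 0.0826, 0.1336]), np.float64(0.13390585936112287))
```

```bash
cat >> h.py <<'E'
from scipy.spatial.transform import Rotation as Ro
np.set_printoptions(precision=4,suppress=True)
psi=np.radians(3.9);xc=np.array([np.cos(psi),np.sin(psi),0]);yc=np.array([-np.sin(psi),np.cos(psi),0])
F=np.array([.664,-.0507,0])
def cab(x,y,z): return F+(x+.11)*xc+y*yc+np.array([0,0,z])
def tocab(X): X=np.array(X)-F; return np.array([X@xc-.11,X@yc,X[2]])
def go(pos,pitch=0.,down=False,yaw=3.9):
    # pitch: degrees of tool z above horizontal ; jaws vertical
    o=bot.get_obs();Rc=Ro.from_euler('xyz',o['tcp_rot'],degrees=True)
    a=np.radians(-90 if down else pitch);y=np.radians(yaw)
    f=np.array([np.cos(y),np.sin(y),0]);z=np.cos(a)*f+np.sin(a)*np.array([0,0,1]);yy=np.array([np.sin(y),-np.cos(y),0])
    Rt=Ro.from_matrix(np.c_[np.cross(yy,z),yy,z])
    print('shift',Rc.inv().apply(np.array(pos)-o['ee_pos']),'rot',(Rc.inv()*Rt).as_rotvec(),'t',o['time'])
E
python3 -c "
from h import *
go([.48,.0,.28],down=True)
print(tocab([.5657,-.158,0]))
"
```

```text
shift [-0.2934  0.4872 -0.0488] rot [0.0003 0.0004 0.9526] t 0.35
[-0.2154 -0.1004  0.    ]
```

```bash
python3 -m creep '[[-0.15,0.245,-0.05,0,0,0.48,0],[-0.15,0.245,-0.05,0,0,0.48,0],[-0.15,0.245,-0.05,0,0,0.48,0],[-0.293,0.487,-0.05,0,0,0.95,0],[-0.293,0.487,-0.05,0,0,0.95,0],[-0.293,0.487,-0.05,0,0,0.95,0],[-0.293,0.487,-0.05,0,0,0.95,0],[-0.293,0.487,-0.05,0,0,0.95,0]]'; python3 -c "
from h import *
go([.48,.0,.20])
print(bot.get_obs()['q'])"
```

```text
time: 1.15
ee_pos: [0.4021, 0.1505, 0.2717]
tcp_rot: [-180.0, -0.0, 4.3]
wrist_force: [1.2, 1.2, 0.0]
opening: -0.0001
shift [0.0663 0.156  0.0717] rot [-0.006   1.5701  0.0056] t 1.15
[ 20.5251 -10.2948  -0.0664 100.189    0.0012 106.2025]
```

```bash
python3 -m creep '[[0.066,0.156,0.07,0,1.57,0,0],[0.066,0.156,0.07,0,1.57,0,0],[0.066,0.156,0.07,0,1.57,0,0],[0.066,0.156,0.07,0,1.57,0,0],[0.066,0.156,0.07,0,1.57,0,0],[0.066,0.156,0.07,0,1.57,0,0],[0.066,0.156,0.07,0,1.57,0,0],[0.066,0.156,0.07,0,1.57,0,0]]'; python3 -c "
from h import *
go([.48,.0,.20])
print(bot.get_obs()['q'])"
```

```text
time: 1.95
ee_pos: [0.5771, -0.0107, 0.1978]
tcp_rot: [-178.8, -61.4, 4.7]
wrist_force: [1.4, 0.3, -0.7]
opening: -0.0002
shift [-0.0439 -0.0204 -0.0848] rot [-0.0335  0.4988 -0.0015] t 1.95
[ -6.4318 -48.5234 -56.235   21.4343  10.9165  84.598 ]
```

```bash
python3 -c "
from h import *
go([.585,-.0,.14])"; 
```

```text
shift [-0.0466 -0.0093  0.0356] rot [-0.0335  0.4988 -0.0015] t 1.95
```

```bash
python3 -m creep '[[-0.046,-0.009,0.035,-0.033,0.5,0,0],[-0.046,-0.009,0.035,-0.033,0.5,0,0],[-0.046,-0.009,0.035,-0.033,0.5,0,0],[-0.046,-0.009,0.035,-0.033,0.5,0,0],[-0.046,-0.009,0.035,-0.033,0.5,0,0]]'; python3 -c "
from h import *
cab
print(bot.get_obs()['q'],tocab(bot.get_obs()['ee_pos']))
for n in ['scene','wrist']: cv2.imwrite(f'pics/{n}1.png',optics.camera(n)[:,:,::-1])
go([.585,-.0,.14])
"
```

```text
time: 2.45
ee_pos: [0.6375, -0.0047, 0.2404]
tcp_rot: [179.7, -83.1, 4.6]
wrist_force: [1.9, 0.5, 2.3]
opening: 0.0001
[ -4.1793 -40.3166 -65.4977 -18.1898   8.4332  88.9302] [-0.1334  0.0477  0.2404]
shift [-0.0884 -0.0085 -0.04  ] rot [-0.0074  0.1463 -0.0027] t 2.55
```

View pics/scene1.png

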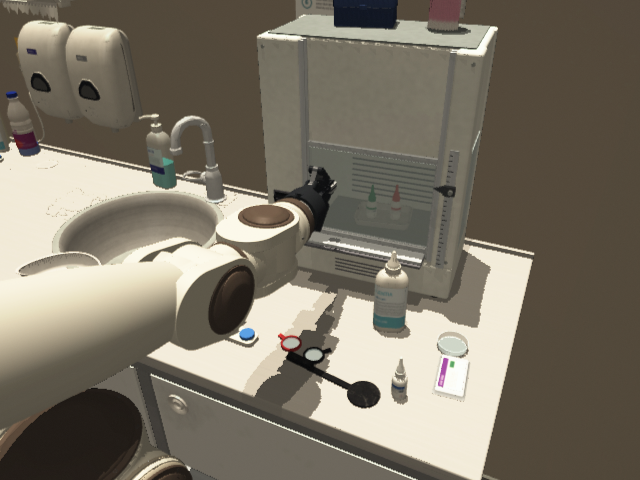

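View pics/wrist1.png

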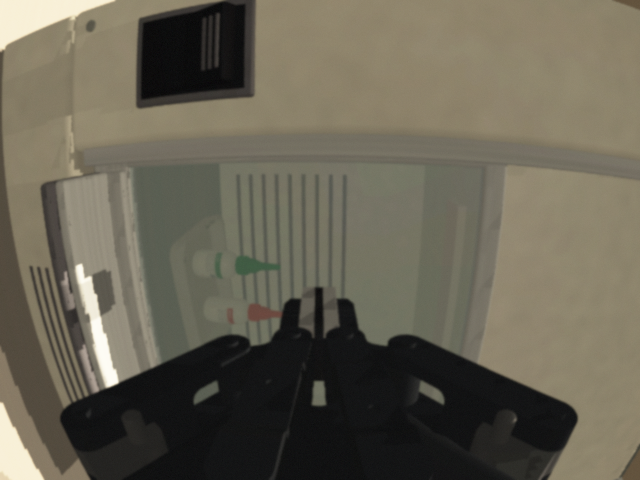

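```bash
cat > fk.py <<'E'
import numpy as np
from scipy.optimize import least_squares
D=[([66.635,4.979,10.078,95.1,0],[.218,.505,.231]),([20.5251,-10.2948,-.0664,100.189,.0012],[.4021,.1505,.2717]),
([-6.4318,-48.5234,-56.235,21.4343,10.9165],[.5771,-.0107,.1978]),([-4.1793,-40.3166,-65.4977,-18.1898,8.4332],[.6375,-.0047,.2404])]
def fk(p,q):
    L1,L2,z0,d4,d5=p;q=np.radians(q);e=q[2]-q[1];t=e-q[3]
    r=L1*np.sin(q[1])+L2*np.cos(e)+d4*np.cos(t)+d5*np.cos(t)*np.cos(q[4])
    z=z0+L1*np.cos(q[1])+L2*np.sin(e)+(d4+d5*np.cos(q[4]))*np.sin(t)
    l=d5*np.sin(q[4])
    c,s=np.cos(q[0]),np.sin(q[0]);return np.array([c*r-s*l,s*r+c*l,z])
def fit():
    f=least_squares(lambda p:np.r_[sum([list(fk(p,q)-x) for q,x in D],[])],[.3,.3,.2,.1,.2]);return f
def ik(p,pos,t,yaw,guess):
    # t tool elevation deg ; q5 approx yaw-q1
    def g(q):
        qq=list(q[:3])+[q[2]-q[1]-t,q[3]];return np.r_[fk(p,qq)-pos,(q[0]+q[3]-yaw)/300]
    s=least_squares(g,guess);q=s.x;return np.r_[q[:3],q[2]-q[1]-t,q[3]],np.abs(s.fun).max()
E
python3 -c "
from fk import *
f=fit();print(np.round(f.x,4),np.round(f.fun,4))
for x in(.54,.56,.58,.6,.62,.645,.66):
  for z in (.07,.085,.12,.2,.25):
    for t in (0,15,30): 
      q,e=ik(f.x,[x,-.016,z],t,3.9,[-5,-40,-60,9]); ok=q[1]>-48.5 and q[2]>-65.8
      print(x,z,t,np.round(q,1),ok,'' if e<.002 else 'BAD')
"
```

```text
[0.4099 0.5172 0.205  0.1475 0.2841] [ 0.0004  0.0005 -0.0033  0.0062  0.0024 -0.0032  0.0032 -0.0006  0.0016
 -0.008   0.0005  0.0049]
0.54 0.07 0 [  -7.8 -100.9 -107.3   -6.4   11.7] False 
0.54 0.07 15 [  -7.8 -111.2 -122.   -25.8   11.7] False 
0.54 0.07 30 [  -7.8 -124.9 -137.6  -42.6   11.7] False 
0.54 0.085 0 [  -7.8 -100.1 -105.4   -5.3   11.7] False 
0.54 0.085 15 [  -7.8 -110.5 -120.1  -24.6   11.7] False 
0.54 0.085 30 [  -7.8 -124.3 -135.7  -41.3   11.7] False 
0.54 0.12 0 [ -7.8  -6.7 -78.8 -72.1  11.7] False 
0.54 0.12 15 [  -7.8 -109.  -115.9  -21.8   11.7] False 
0.54 0.12 30 [  -7.8 -123.1 -131.3  -38.2   11.7] False 
0.54 0.2 0 [ -7.8 -69.5 -86.2 -16.7  11.7] False 
0.54 0.2 15 [  -7.8 -107.4 -106.6  -14.2   11.7] False 
0.54 0.2 30 [  -7.8 -121.7 -122.   -30.3   11.7] False 
0.54 0.25 0 [ -7.8 -81.6 -83.2  -1.7  11.7] False 
0.54 0.25 15 [ -7.8 -15.7 -78.4 -77.8  11.7] False 
0.54 0.25 30 [  -7.8   32.2  -63.3 -125.5   11.7] True 
0.56 0.07 0 [  -7.3 -109.7 -109.4    0.4   11.2] False 
0.56 0.07 15 [  -7.3 -116.3 -123.4  -22.1   11.2] False 
0.56 0.07 30 [  -7.3  
[... 4006 characters left out ...]
] True 
0.66 0.07 30 [  -5.4   66.9  -33.  -129.9    9.3] True 
0.66 0.085 0 [ -5.4  18.9 -60.2 -79.1   9.3] True 
0.66 0.085 15 [  -5.4   46.1  -49.4 -110.6    9.3] True 
0.66 0.085 30 [  -5.4   64.5  -34.6 -129.1    9.3] True 
0.66 0.12 0 [ -5.4   9.1 -62.2 -71.3   9.3] True 
0.66 0.12 15 [  -5.4   38.4  -52.6 -106.     9.3] True 
0.66 0.12 30 [  -5.4   58.4  -38.4 -126.8    9.3] True 
0.66 0.2 0 [ -5.4 -12.9 -64.4 -51.5   9.3] True 
0.66 0.2 15 [ -5.4  18.6 -58.6 -92.2   9.3] True 
0.66 0.2 30 [  -5.4   43.3  -45.9 -119.2    9.3] True 
0.66 0.25 0 [ -5.4 -24.3 -63.7 -39.4   9.3] True 
0.66 0.25 15 [ -5.4   5.3 -61.1 -81.4   9.3] True 
0.66 0.25 30 [  -5.4   32.9  -49.8 -112.7    9.3] True
```

```bash
python3 -c "
from fk import *
f=fit()
for yaw in (-30,-20):
 for x in(.56,.58,.6,.65):
  for z in (.075,.2,.25):
    for t in (0,5): 
      q,e=ik(f.x,[x,-.02,z],t,yaw,[5,10,-50,-30]); ok=q[1]>-48.5 and q[2]>-65.8
      print(yaw,x,z,t,np.round(q,1),ok,'' if e<.002 else 'BAD')
"
python3 -c "
from h import *
go([.57,.0,.22],yaw=-30)
"
```

```text
-30 0.56 0.075 0 [ 21.2  20.1 -64.5 -84.6 -51.2] True 
-30 0.56 0.075 5 [ 21.2  28.9 -61.9 -95.8 -51.2] True 
-30 0.56 0.2 0 [ 21.2 -22.7 -70.5 -47.8 -51.2] False 
-30 0.56 0.2 5 [ 21.2 -13.1 -69.9 -61.8 -51.2] False 
-30 0.56 0.25 0 [ 21.2 -36.1 -69.7 -33.6 -51.2] False 
-30 0.56 0.25 5 [ 21.2 -28.6 -70.2 -46.6 -51.2] False 
-30 0.58 0.075 0 [ 20.1  20.7 -62.3 -83.  -50.1] True 
-30 0.58 0.075 5 [ 20.1  29.  -59.8 -93.9 -50.1] True 
-30 0.58 0.2 0 [ 20.1 -17.8 -67.7 -49.8 -50.1] False 
-30 0.58 0.2 5 [ 20.1  -9.1 -67.1 -63.  -50.1] False 
-30 0.58 0.25 0 [ 20.1 -30.3 -67.  -36.7 -50.1] False 
-30 0.58 0.25 5 [ 20.1 -23.2 -67.4 -49.2 -50.1] False 
-30 0.6 0.075 0 [ 19.   21.5 -60.  -81.5 -49. ] True 
-30 0.6 0.075 5 [ 19.   29.3 -57.6 -92.  -49. ] True 
-30 0.6 0.2 0 [ 19.  -13.7 -64.9 -51.2 -49. ] True 
-30 0.6 0.2 5 [ 19.   -5.7 -64.4 -63.7 -49. ] True 
-30 0.6 0.25 0 [ 19.  -25.2 -64.3 -39.  -49. ] True 
-30 0.6 0.25 5 [ 19.  -18.6 -64.7 -51.1 -49. ] True 
-30 0.65 0.075 0 [ 16.8  23.7 -54.1 -77.7 -46.8] True 
-30 0.65 0.075 5 [ 16.8  30.6 -52.  -87.5 -46.8] True 
-30 0.65 0.2 0 [
[... 875 characters left out ...]
0 [ 13.   20.3 -63.9 -84.2 -33. ] True 
-20 0.6 0.075 5 [ 13.   30.4 -60.9 -96.3 -33. ] True 
-20 0.6 0.2 0 [ 13.  -21.3 -69.7 -48.4 -33. ] False 
-20 0.6 0.2 5 [ 13.  -10.2 -68.9 -63.7 -33. ] False 
-20 0.6 0.25 0 [ 13.  -34.4 -69.  -34.5 -33. ] False 
-20 0.6 0.25 5 [ 13.  -25.6 -69.5 -48.8 -33. ] False 
-20 0.65 0.075 0 [ 11.4  22.2 -58.  -80.1 -31.4] True 
-20 0.65 0.075 5 [ 11.4  30.8 -55.3 -91.1 -31.4] True 
-20 0.65 0.2 0 [ 11.4 -10.5 -62.6 -52.1 -31.4] True 
-20 0.65 0.2 5 [ 11.4  -1.7 -61.9 -65.2 -31.4] True 
-20 0.65 0.25 0 [ 11.4 -21.4 -62.  -40.6 -31.4] True 
-20 0.65 0.25 5 [ 11.4 -13.9 -62.3 -53.4 -31.4] True 
shift [-0.0115 -0.0099 -0.0665] rot [-0.598   0.1429  0.0407] t 2.55
```

```bash
python3 -c "
from h import *
go([.605,.01,.235],pitch=3,yaw=-30)
"
```

```text
shift [ 0.0085 -0.0173 -0.0334] rot [-0.5993  0.1937  0.025 ] t 2.55
```

```bash
python3 -m creep '[[0.008,-0.017,-0.034,-0.15,0.05,0.006,0],[0.008,-0.017,-0.034,-0.3,0.1,0.012,0],[0.008,-0.017,-0.034,-0.45,0.15,0.02,0],[0.008,-0.017,-0.034,-0.6,0.194,0.025,0],[0.008,-0.017,-0.034,-0.6,0.194,0.025,0],[0.008,-0.017,-0.034,-0.6,0.194,0.025,0]]'; python3 -c "
from h import *
go([.585,.01,.075],pitch=3,yaw=-30)
print(bot.get_obs()['q'])
"
```

```text
time: 3.15
ee_pos: [0.6025, 0.0109, 0.2361]
tcp_rot: [2.5, -87.0, 147.3]
wrist_force: [0.1, 0.1, -1.6]
opening: -0.0001
shift [-0.1601  0.0092 -0.0232] rot [ 0.0028 -0.0007  0.0025] t 3.15
[ 23.3593 -19.8952 -65.7102 -50.9209 -53.4117  85.7625]
```

```bash
python3 -c "
from h import *
go([.592,.01,.075],pitch=-3,yaw=-30)
print(onz('top',300,350,0),onz('scene',150,370,0))
from fk import *
f=fit()
print(ik(f.x,[.592,.01,.075],-3,-30,[20,10,-60,-50]))
"
```

```text
shift [-0.1605  0.0057 -0.0171] rot [ 0.0029 -0.1054  0.0023] t 3.15
[0.3056 0.0458 0.    ] [0.2751 0.1821 0.    ]
(array([ 23.7265,  17.0911, -60.5877, -74.6789, -53.7265]), np.float64(9.77602887530793e-10))
```

```bash
python3 -m creep '[[-0.045,0.002,-0.017,0,-0.1,0,0],[-0.09,0.004,-0.017,0,-0.1,0,0],[-0.12,0.005,-0.017,0,-0.1,0,0],[-0.12,0.005,-0.017,0,-0.1,0,0]]';  python3 -c "
from h import *
cv2.imwrite('pics/scene2.png',optics.camera('scene')[:,:,::-1]);cv2.imwrite('pics/wrist2.png',optics.camera('wrist')[:,:,::-1])
go([.592,.01,.075],pitch=-3,yaw=-30)
"
```

```text
time: 3.55
ee_pos: [0.6025, 0.0156, 0.1111]
tcp_rot: [171.0, -87.0, -21.5]
wrist_force: [0.5, 0.4, -0.0]
opening: -0.0002
shift [-0.0421  0.0106 -0.0047] rot [ 0.0086 -0.006  -0.0006] t 3.65
```

View pics/scene2.png

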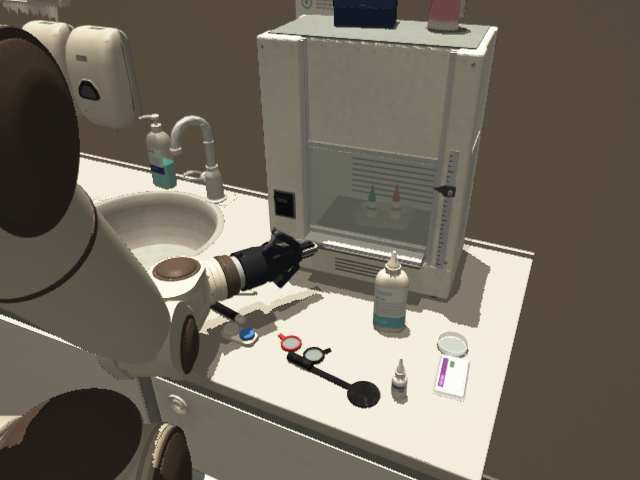

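View pics/wrist2.png

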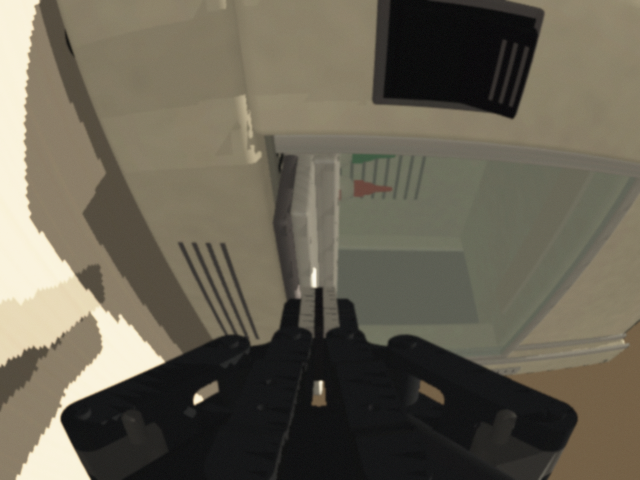

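```bash
python3 -m creep '[[-0.041,0.008,-0.01,0,0,0,0],[-0.041,0.008,-0.01,0,0,0,0]]';  python3 -c "
from h import *
go(cab(-.147+.027,.03,.076),pitch=-3,yaw=-30)
o=bot.get_obs();print(tocab(o['ee_pos']),o['q'],cab(-.147+.027,.03,.075))
"
```

```text
time: 3.85
ee_pos: [0.5935, 0.0172, 0.074]
tcp_rot: [-180.0, -87.4, -30.7]
wrist_force: [-0.3, -0.9, -0.8]
opening: -0.0001
shift [0.0052 0.0034 0.0699] rot [ 0.0121 -0.0073 -0.0006] t 3.85
[-0.1757  0.0726  0.074 ] [ 24.9954   5.5114 -65.7945 -66.7342 -55.6031  93.7758] [ 0.652  -0.0214  0.075 ]
```

```bash
python3 -m creep '[[0,0.003,0.035,0,0,0,0],[0,0.003,0.066,0,0,0,0],[0,0.003,0.066,0,0,0,0]]';  python3 -c "
from h import *
cv2.imwrite('pics/scene3.png',optics.camera('scene')[:,:,::-1])
o=bot.get_obs();print(tocab(o['ee_pos']),o['wrist_force'])
crop('pics/scene3.png','pics/c4.png',220,170,440,310,3.5)
"
```

```text
time: 4.15
ee_pos: [0.6503, -0.0205, 0.0759]
tcp_rot: [-172.4, -87.6, -38.5]
wrist_force: [-0.6, -0.9, -1.3]
opening: 0.0004
[-0.1219  0.0316  0.0762] [-0.7519 -1.097  -0.5858]
```

View pics/c4.png

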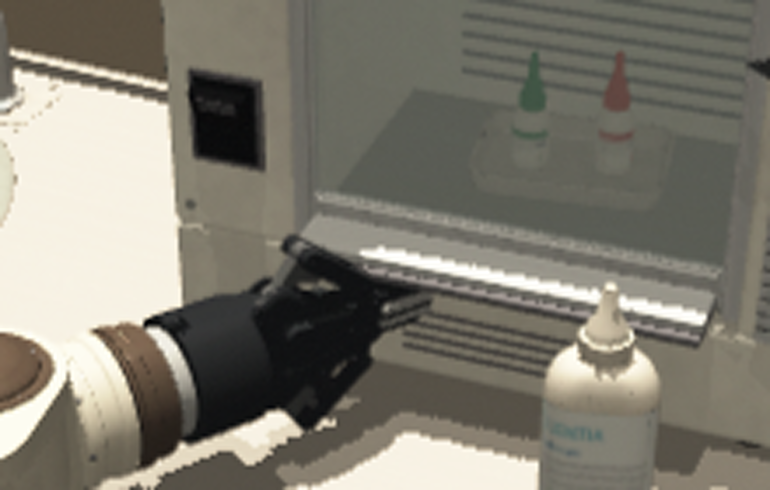

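```bash
python3 -m creep '[[0.006,0,0,0,0,0,0],[0.012,0,0,0,0,0,0],[0.018,0,0,0,0,0,0],[0.024,0,0,0,0,0,0],[0.024,0,0,0,0,0,0]]';  python3 -c "
from h import *
cv2.imwrite('pics/scene4.png',optics.camera('scene')[:,:,::-1])
o=bot.get_obs();print(tocab(o['ee_pos']),o['wrist_force'])
crop('pics/scene4.png','pics/c5.png',220,130,460,310,3.3)
"
```

```text
time: 4.7
ee_pos: [0.65, -0.0194, 0.0993]
tcp_rot: [-171.2, -87.6, -39.5]
wrist_force: [-6.9, -1.6, -0.7]
opening: 0.0001
[-0.1219  0.0321  0.0991] [-7.1175 -2.8361  1.3133]
```

View pics/c5.png

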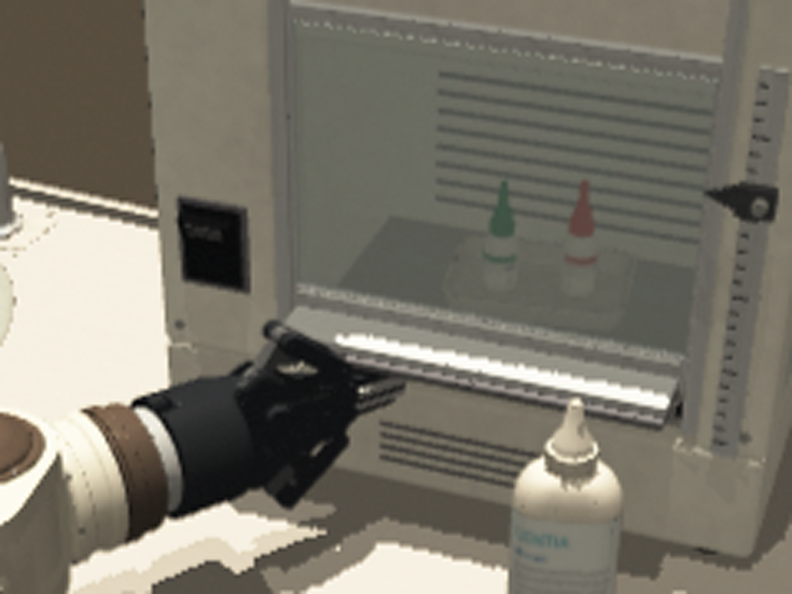

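```bash
python3 -m creep '[[0,0,0,0,0,0,0],[0,0,0,0,0,0,0]]';  python3 -c "
from h import *
im=optics.camera('wrist');cv2.imwrite('pics/wrist4.png',im[:,:,::-1])
o=bot.get_obs();print(tocab(o['ee_pos']),o['wrist_force'],o['torque'])
crop('pics/wrist4.png','pics/c6.png',150,100,470,400,2)
"
```

```text
time: 4.95
ee_pos: [0.65, -0.0194, 0.099]
tcp_rot: [-170.8, -87.6, -39.9]
wrist_force: [-8.7, -2.4, 2.0]
opening: 0.0
[-0.1218  0.0321  0.099 ] [-7.2339 -2.3047  2.3322] [ 0.3736  0.4698 -1.0306]
```

View pics/c6.png

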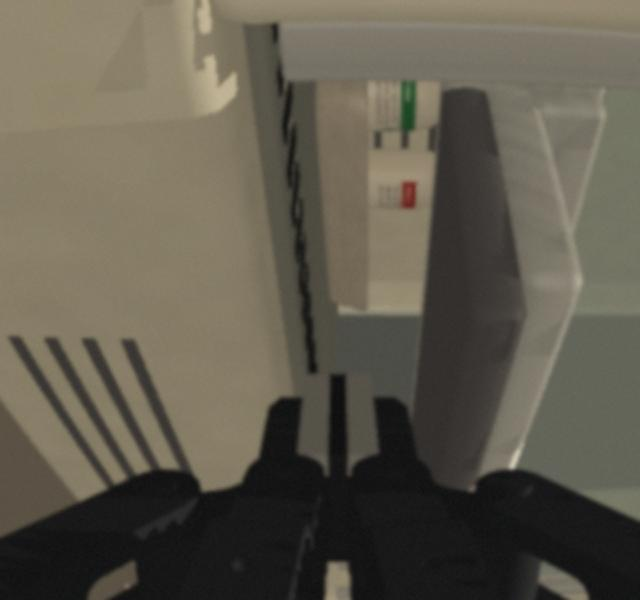

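```bash
python3 -m creep '[[-0.004,0,-0.005,0,0,0,0],[-0.004,0,-0.011,0,0,0,0],[-0.004,0,-0.011,0,0,0,0]]';  python3 -c "
from h import *
o=bot.get_obs();print(tocab(o['ee_pos']),o['wrist_force'],o['torque'])
im=optics.camera('wrist');cv2.imwrite('pics/wrist5.png',im[:,:,::-1])
crop('pics/wrist5.png','pics/c6.png',150,100,470,400,2)
o=bot.get_obs();print(tocab(o['ee_pos']),o['wrist_force'],o['torque'])
"
```

```text
time: 5.3
ee_pos: [0.6404, -0.0129, 0.0943]
tcp_rot: [-172.8, -87.6, -37.8]
wrist_force: [1.3, 0.3, -0.8]
opening: -0.0001
[-0.131   0.0393  0.0943] [ 1.2767  0.303  -0.831 ] [0.479  0.7337 0.0239]
[-0.1308  0.0392  0.0944] [ 0.2461  0.0188 -0.715 ] [ 0.4116  0.7685 -0.0273]
```

View pics/c6.png

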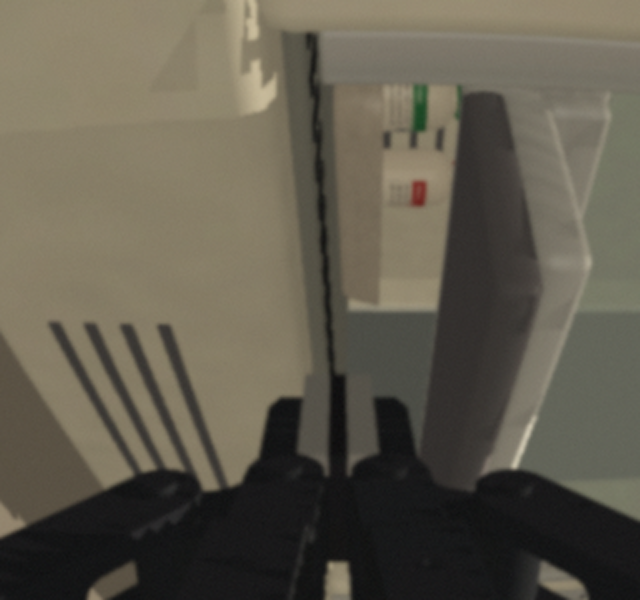

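```bash
python3 -m creep '[[0.005,0,0,0,0,0,0],[0.01,0,0,0,0,0,0],[0.015,0,0,0,0,0,0],[0.02,0,0,0,0,0,0],[0.025,0,0,0,0,0,0],[0.03,0,0,0,0,0,0]]';  python3 -c "
from h import *
cv2.imwrite('pics/scene6.png',optics.camera('scene')[:,:,::-1])
o=bot.get_obs();print(tocab(o['ee_pos']),o['wrist_force'],o['torque'])
crop('pics/scene6.png','pics/c7.png',220,130,460,310,3.3)
"
```

```text
time: 5.95
ee_pos: [0.6414, -0.0145, 0.124]
tcp_rot: [-173.9, -87.5, -36.8]
wrist_force: [-2.0, 1.0, -3.8]
opening: -0.0003
[-0.1298  0.0376  0.1251] [-3.3226  0.1781 -2.0256] [ 0.7225  1.2448 -0.1081]
```

View pics/c7.png

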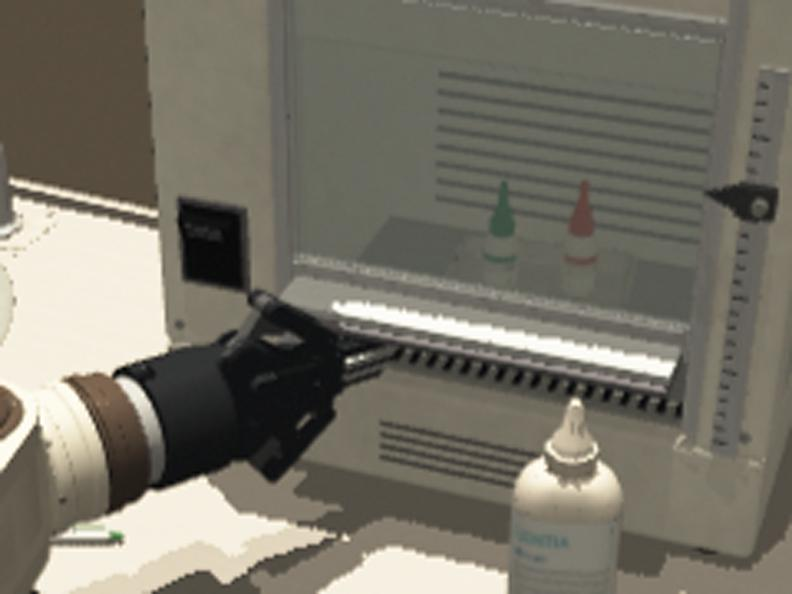

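```bash
cat >> h.py <<'E'
def onpl(n,u,v,out):
    o,d=ray(n,u,v);p=F-out*xc;s=((p-o)@xc)/(d@xc);X=o+s*d;return X[2],(X-F)@yc
E
python3 -c "
from h import *
print('shut R',onpl('scene',420,268.2,.037),'L',onpl('scene',304.5,245,.037))
print('now R',onpl('scene',421.5,249.7,.037))
print('top tip',onpl('top',409.8,209.4,.005),onpl('top',409.8,209.4,.015))
crop('pics/top0.png','pics/c8.png',380,180,450,230,10)
crop('pics/scene6.png','pics/c9.png',400,170,470,270,6)
"
```

```text
shut R (np.float64(0.09805302702585783), np.float64(-0.142841749129133)) L (np.float64(0.09585624094345857), np.float64(0.10039539181384978))
now R (np.float64(0.14095781969796717), np.float64(-0.14177012189560403))
top tip (np.float64(0.22398247043042474), np.float64(-0.1639299386056523)) (np.float64(0.28963312180891143), np.float64(-0.1508042736587319))
```

View pics/c8.png

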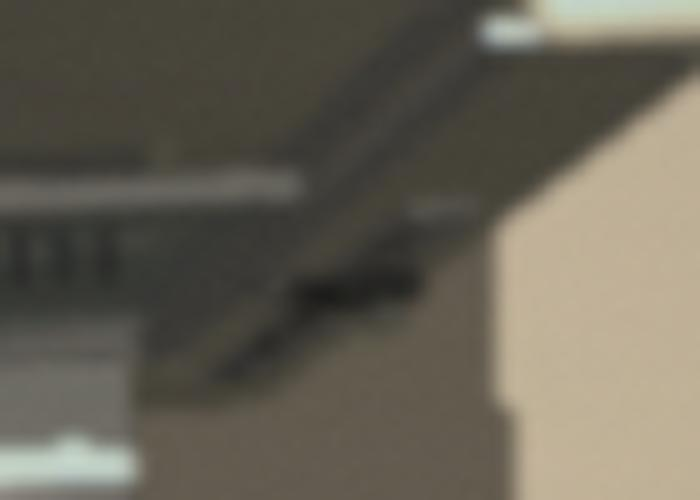

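View pics/c9.png

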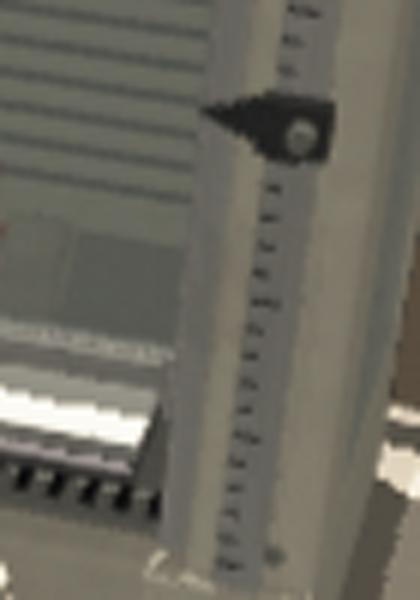

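```bash
python3 -m creep '[[0.01,0,0,0,0,0,0],[0.022,0,-0.001,0,0,0,0],[0.034,0,-0.002,0,0,0,0],[0.048,0,-0.002,0,0,0,0],[0.062,0,-0.003,0,0,0,0],[0.076,0,-0.004,0,0,0,0],[0.088,0,-0.004,0,0,0,0],[0.096,0,-0.004,0,0,0,0]]';  python3 -m creep '[[0,0,0,0,0,0,0]]'; python3 -c "
from h import *
cv2.imwrite('pics/scene7.png',optics.camera('scene')[:,:,::-1])
o=bot.get_obs();print(tocab(o['ee_pos']),o['wrist_force'],o['torque'],o['q'])
cv2.imwrite('pics/wrist7.png',optics.camera('wrist')[:,:,::-1])
crop('pics/scene7.png','pics/c7.png',290,150,460,270,4.7)
"
```

```text
time: 6.8
ee_pos: [0.6413, -0.0151, 0.2208]
tcp_rot: [-172.6, -87.6, -38.1]
wrist_force: [-2.5, 1.8, -4.1]
opening: -0.0002
time: 6.9
ee_pos: [0.6416, -0.0151, 0.2219]
tcp_rot: [-169.7, -87.7, -41.0]
wrist_force: [-0.9, 0.4, 1.1]
opening: -0.0
[-0.1299  0.0371  0.2212] [ 0.2814 -0.3969 -0.7002] [0.4504 0.8179 0.0207] [ 18.1827 -19.6222 -60.7384 -37.5712 -48.8119  93.0627]
```

View pics/c7.png

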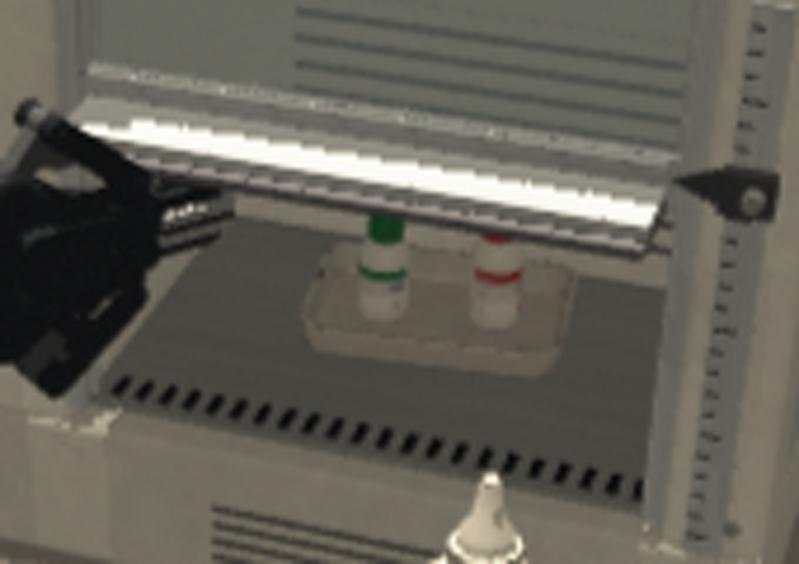

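View pics/wrist7.png

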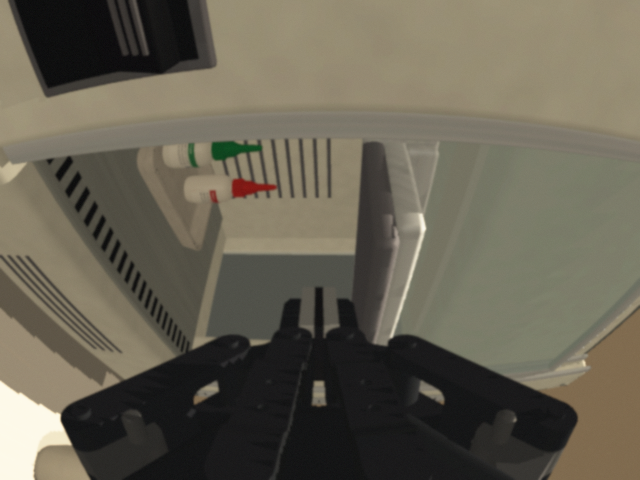

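```bash
python3 -c "
from h import *
print('now R',onpl('scene',426.2,204.9,.037), onpl('scene',433,188.7,.01))
for z in (.235,.245,.255,.26): print(z,proj('scene',cab(-.147,-.143,z)),proj('scene',cab(-.118,-.147,z)))
"
```

```text
now R (np.float64(0.23784057468201358), np.float64(-0.14126459245768688)) (np.float64(0.2584039028845448), np.float64(-0.14605769834410204))
0.235 [427.0009 206.4447] [432.4019 199.6531]
0.245 [427.5478 201.5631] [432.9662 194.8427]
0.255 [428.1009 196.6264] [433.5368 189.9794]
0.26 [428.3798 194.1372] [433.8244 187.5276]
```

```bash
python3 -m creep '[[0.006,0,0,0,0,0,0],[0.012,0,0,0,0,0,0],[0.0185,0,-0.001,0,0,0,0],[0.0185,0,-0.001,0,0,0,0],[0.0185,0,-0.001,0,0,0,0]]'; python3 -m creep '[[-0.008,0,0,0,0,0,0],[-0.015,0,0,0,0,0,0],[-0.015,0,-0.02,0,0,0,0],[-0.015,0,-0.035,0,0,0,0],[-0.015,0,-0.035,0,0,0,0]]'; python3 -c "
from h import *
cv2.imwrite('pics/scene8.png',optics.camera('scene')[:,:,::-1])
cv2.imwrite('pics/top8.png',optics.camera('top')[:,:,::-1])
o=bot.get_obs();print(tocab(o['ee_pos']),o['wrist_force'],o['torque'],o['q'])
crop('pics/scene8.png','pics/c7.png',380,150,460,210,10)
crop('pics/top8.png','pics/c8.png',280,170,450,270,4.7)
"
```

```text
time: 7.5
ee_pos: [0.6413, -0.0148, 0.2395]
tcp_rot: [-171.1, -87.6, -39.6]
wrist_force: [0.3, -0.3, -0.5]
opening: 0.0
time: 8.0
ee_pos: [0.6099, 0.004, 0.2238]
tcp_rot: [-174.5, -87.5, -36.1]
wrist_force: [0.2, 0.5, 0.2]
opening: 0.0
[-0.1594  0.0578  0.2246] [0.5675 0.0024 0.2672] [ 0.4754  0.7503 -0.0386] [ 22.1183 -25.1312 -63.4824 -34.3466 -52.666   93.4718]
```

View pics/c7.png

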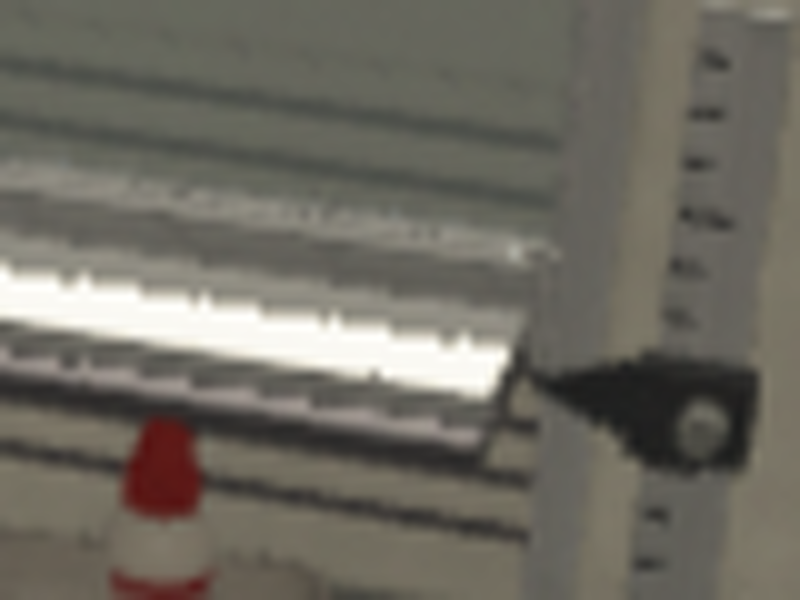

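View pics/c8.png

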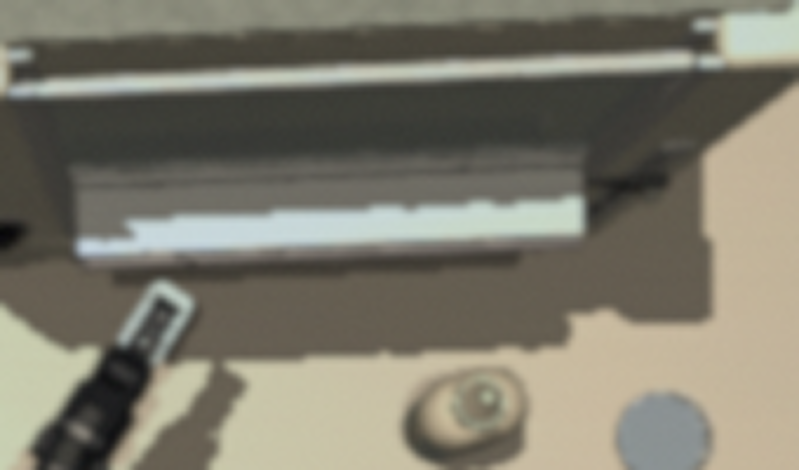

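```bash
python3 -c "
from h import *
from fk import fit,ik
for x in(-.165,-.12):
  p=cab(x,.15,.18);print(p,ik(fit().x,p,-2,-30,[25,-10,-60,-55]))
go(cab(-.165,.15,.18),pitch=-2,yaw=-30)
"
```

```text
[0.5989 0.0952 0.18  ] (array([ 33.9157,  -2.3428, -57.6117, -53.2689, -63.9157]), np.float64(2.567740131631524e-09))
[0.6438 0.0983 0.18  ] (array([ 31.1394,   3.0495, -52.0905, -53.14  , -61.1394]), np.float64(1.1568167443409827e-07))
shift [-0.0473 -0.0725 -0.0549] rot [ 0.0107  0.0074 -0.0054] t 8.1
```

```bash
python3 -m creep '[[-0.02,-0.03,-0.025,0,0,0,0],[-0.047,-0.06,-0.05,0,0,0,0],[-0.047,-0.073,-0.055,0.01,0,0,0],[-0.047,-0.073,-0.055,0.01,0,0,0],[-0.047,-0.073,-0.055,0.01,0,0,0]]'; python3 -c "
from h import *
o=bot.get_obs();print(tocab(o['ee_pos']),o['wrist_force'],o['q'])
cv2.imwrite('pics/scene9.png',optics.camera('scene')[:,:,::-1])
cv2.imwrite('pics/wrist9.png',optics.camera('wrist')[:,:,::-1])
crop('pics/scene9.png','pics/c9.png',220,130,440,290,3.6)
go(cab(-.13,.15,.18),pitch=-2,yaw=-30)
"
```

```text
time: 8.6
ee_pos: [0.5995, 0.0951, 0.181]
tcp_rot: [-172.2, -87.6, -37.9]
wrist_force: [-0.8, -0.0, -0.1]
opening: -0.0001
[-0.1644  0.1499  0.181 ] [-0.8356 -0.0229 -0.0965] [ 33.9654 -12.3362 -60.6582 -42.811  -63.9545  95.2853]
shift [-0.0006 -0.0201  0.0283] rot [ 0.0029  0.0067 -0.007 ] t 8.7
```

View pics/c9.png

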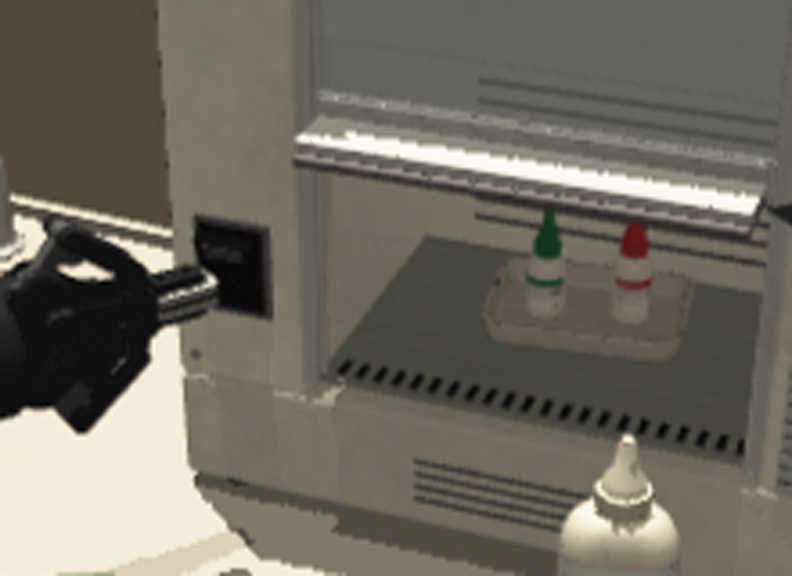

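View pics/wrist9.png

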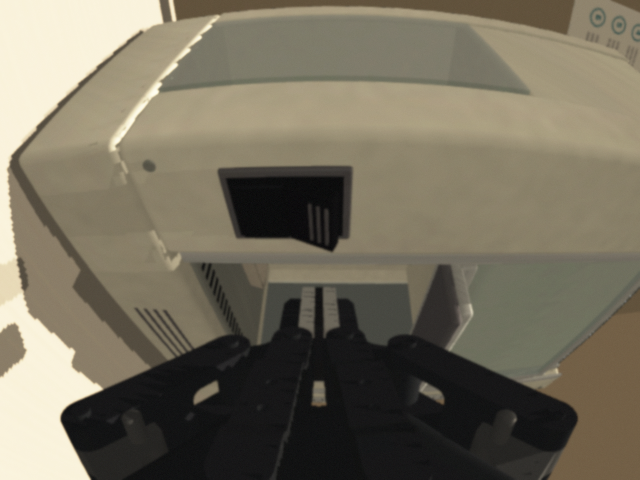

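```bash
python3 -m creep '[[0,-0.01,0.015,0,0,0,0],[0,-0.02,0.029,0,0,0,0],[0,-0.02,0.029,0,0,0,0]]'; python3 -m creep '[[0,-0.002,0.0025,0,0,0,0],[0,-0.003,0.005,0,0,0,0],[0,-0.0045,0.0075,0,0,0,0],[0,-0.0045,0.0075,0,0,0,0]]'; python3 -c "
from h import *
o=bot.get_obs();print(tocab(o['ee_pos']),o['wrist_force'])
cv2.imwrite('pics/scene10.png',optics.camera('scene')[:,:,::-1])
cv2.imwrite('pics/wrist10.png',optics.camera('wrist')[:,:,::-1])
crop('pics/wrist10.png','pics/c10.png',150,130,470,370,2.4)
"
```

```text
time: 9.0
ee_pos: [0.6352, 0.0969, 0.181]
tcp_rot: [-169.7, -87.6, -40.5]
wrist_force: [0.7, -0.5, 0.1]
opening: 0.0
time: 9.4
ee_pos: [0.641, 0.0975, 0.1798]
tcp_rot: [-170.1, -87.6, -40.2]
wrist_force: [-39.5, 3.4, 11.7]
opening: -0.0
[-0.1229  0.1494  0.1798] [-39.5067   3.4152  11.7452]
```

View pics/c10.png

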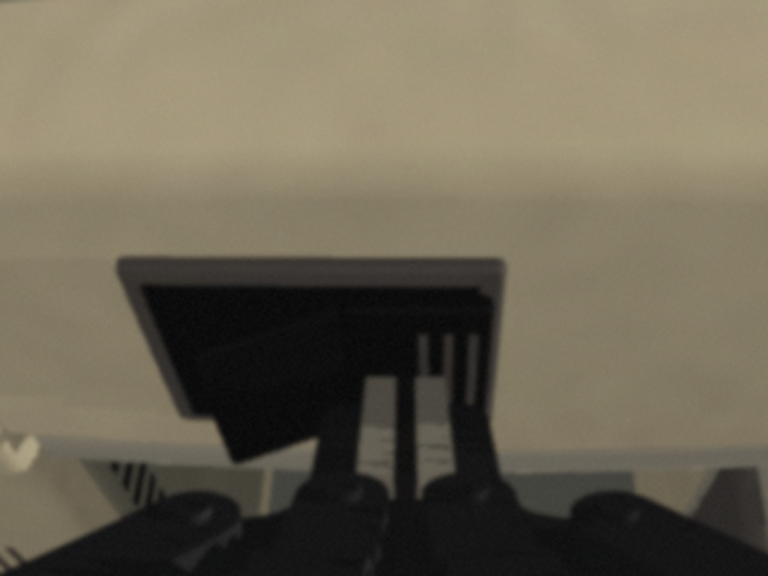

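```bash
python3 -m creep '[[0,0.01,-0.018,0,0,0,0],[0,0.025,-0.04,0,0,0,0],[0,0.025,-0.06,0,0,0,0],[0,0.025,-0.06,0,0,0,0]]'; python3 -c "
from h import *
o=bot.get_obs();print(tocab(o['ee_pos']),o['wrist_force'],o['qd'])
cv2.imwrite('pics/scene11.png',optics.camera('scene')[:,:,::-1])
cv2.imwrite('pics/wrist11.png',optics.camera('wrist')[:,:,::-1])
crop('pics/scene11.png','pics/c11.png',240,140,460,300,3.6)
"
```

```text
time: 9.9
ee_pos: [0.5771, 0.1073, 0.1817]
tcp_rot: [-172.4, -87.6, -37.6]
wrist_force: [0.4, -0.5, -0.7]
opening: -0.0001
[-0.186   0.1635  0.1817] [ 0.3967 -0.5022 -0.6787] [-1.4988  1.9875  2.062  -1.6714  2.5922 -0.6221]
```

View pics/c11.png

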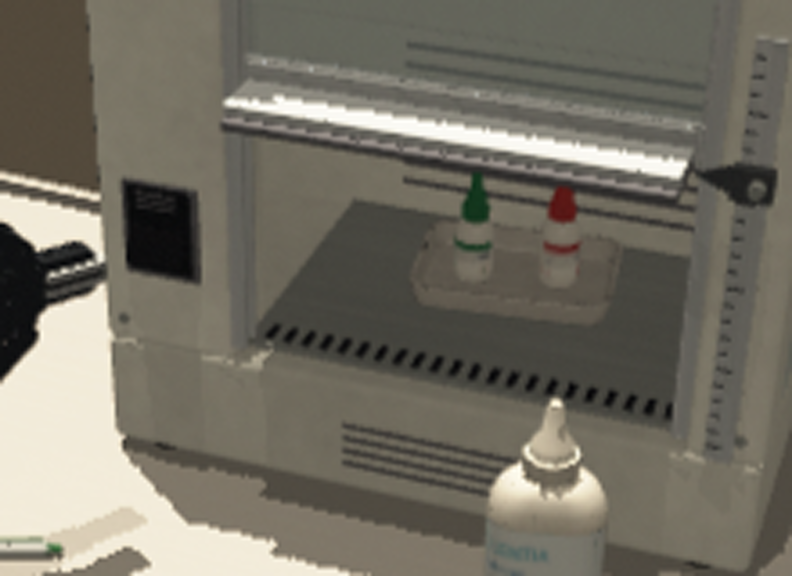

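View pics/wrist11.png

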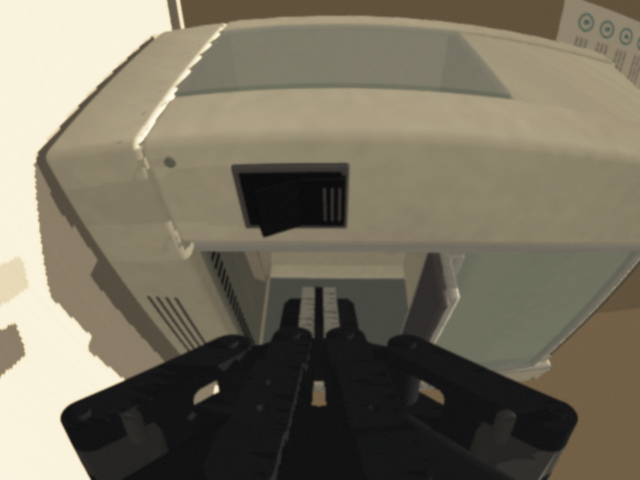

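```bash
python3 -m creep '[[0,0,0,0,0,0,0],[0,0,0,0,0,0,0]]'; python3 -c "
from h import *
cv2.imwrite('pics/top12.png',optics.camera('top')[:,:,::-1])
a=cv2.imread('pics/top0.png')[:,:];b=cv2.imread('pics/top12.png')
cv2.imwrite('pics/d.png',np.hstack([cv2.resize(x[200:350,180:470],None,fx=1.37,fy=1.37) for x in(a,b)]))
print(onpl('scene',427.5,195.6,.037),onpl('scene',433,188.6,.006))
"
```

```text
time: 10.2
ee_pos: [0.5788, 0.1065, 0.1815]
tcp_rot: [-173.0, -87.5, -37.1]
wrist_force: [-0.1, 0.5, -0.2]
opening: 0.0003
(np.float64(0.2568310798841537), np.float64(-0.14173817527097168)) (np.float64(0.2565785006923443), np.float64(-0.14545405332888725))
```

View pics/d.png

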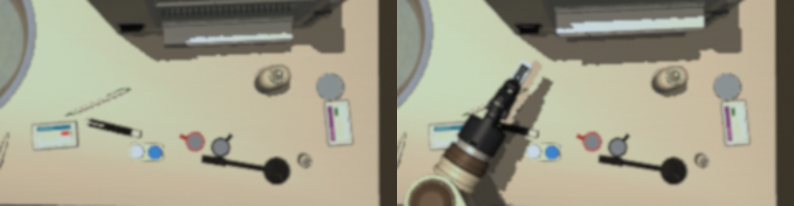

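```bash
python3 -c "
from workcell import bot
print(bot.job_done())"
```

```text
the job is handed in; nothing more can be done
None
```

I raised the window from beneath its lip with the shut fingers until the underside was level with the pointer, then withdrew. I then pressed the upper half of the rocker home, backed clear and handed the job in at 10.2 s.

**Window height:** the scene camera puts the underside at 0.257 m and the pointer's point also at 0.257 m. The fingertip height suggests the lip is about 0.254 m. The pointer's depth is uncertain by a few millimetres. I expect the real difference to be a few millimetres at most, inside the 8 mm allowed.

**Switch:** the picture shows the upper half flush and the lower half standing out. I could not read the rocker's angle directly.

**Surroundings:** in the before and after overhead pictures the bottles and other things on the worktop are where they started. The pointer looks unmoved in the scene view. The arm was clear, with the wrist force near zero.

**Not clean:**
- **First push:** the fingers were too deep under the lip, so the finger's shoulder pressed on the lip's front edge with about 7 N. I drew back about 11 mm and carried on.
- **Switch press:** the wrist force reached about 41 N at the stop. That came from the fingertips, not the gripper's body.
- **Early pose:** reach limits put one early pose nearer the glass than planned, without contact.

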